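# Hang an injector on the side-opening hook of a drip stand

### The job

Take the square-headed injector out of the holding block and hang it, nozzle down, on the free hook of the drip stand, beside the one already hanging there: bring its neck in sideways past the spring latch to the back of the throat, then lower it gently until its shoulder sits fully home in the seat, and let go. Do not force it against the hook, and leave the other injectors and the loose things on the bench as they are.

Things in the scene. Friction and masses are not known exactly. Their poses are not given: they have to be found in the camera images.
- injector: Injector to hang, 0.3-0.45 kg, upright. Origin: axis, shoulder underside; z up. Shoulder dia 34, z 0..12; above it body dia 24 to z 36, black square head 26x26, z 36..76 (grip its flat +-y faces); inlet stub on +x to 26 from the axis at z 24, plug on -x to 28 at z 60..72. Below: bare neck dia 14 to z -34, nut dia 22 to z -58, tip to z -70 (mm).
- block: Aluminium holding block 75 x 190 x 78 mm high, fixed. Origin: centre of underside, z up. Two holes of dia 26 mm, 74 deep, at y = +55 and -55 mm; an injector's shoulder rests on the top, its nozzle hangs in the hole.
- slim: The other injector standing in the block, same below the shoulder but with a slim round brass top (76 mm high). Leave it. Origin: axis, shoulder underside.
- stand: Drip stand, fixed: tray 150 (x) x 310 (y) x 14 mm high, posts at y = +-140 and a rod along y at x = 45 mm, z 110, carrying two flat steel hooks. Origin: centre of the tray's underside, z up; x points from the hooks to the rod, y along the rod. Nothing on it is higher than 145 mm but the hung injector. Its free hook is described under free_hook, its latch under throat.
- free_hook (a point): Mid-setting of the free hook's seat: stand x = -20, y = 50, z = 125 mm (axes as the stand). The hook itself is clamped within 30 mm either way along y and IS NOT MEASURED: find it by touch. Seat: 39 (x) x 40 (y) mm recess for the shoulder, floor at z = 0, rim and lips 6 mm high. Slot through it 17.5 mm wide, open to +y, plate 10 mm thick. Enter with the shoulder 7 to 16 mm above the seat.
- throat (a point): Mid-setting of the slot's mouth: 32 mm towards +y from free_hook, flared there to 27 mm; it shifts with the hook. A spring latch under the plate (down to z -16), 23 mm from the seat's centre, gives way inwards at 2 to 5 N and shuts behind the neck; after it the way is free to the throat's rigid back. With its neck against the back the injector stands 1 mm past the seat's centre, free to drop in.
- hung: Injector of the same kind already hanging on the second hook, at stand x = -20, y = -85, shoulder at z = 125 mm. Leave it. Origin: axis, shoulder underside.
- oiler: Loose yellow oil bottle, dia 44, 110 mm high. Origin: centre of underside.
- nutcap: Loose steel cap, dia 30, 26 mm high. Origin: centre of underside.
- bowl: Loose clear plastic bowl, dia 80, 50 mm high. Origin: centre of underside.
- wrench: Loose spanner, 160 mm long, lying on the bench.
- driver: Loose screwdriver with red handle, 180 mm long, lying on the bench.
Things that resemble listed ones, but are neither listed nor needed, are in the scene too. What is shaped like the injector but green or orange is not meant.

How it is judged:
By the outcome, as a careful person would: the job done as asked, in the order asked, and still so for the second after the job is handed in, with the robot touching nothing.
It also fails if it takes over 61 s, if anything falls off the work surface, if the arm or the gripper's body presses on something with over 40 N, if the wrist force passes 120 N, or if a joint passes its speed limit or range.

### The arm

A 7-joint arm with a two-finger parallel gripper is mounted at the origin on the work surface. World frame = base frame: x ahead of the robot, y to its left, z up, the work surface at z = 0. Lengths are in mm, angles in rad, forces in N, time in s.
With the tool pointing down it reaches from about 350 to 900 mm from the base axis. Payload 8.1 kg.
Tool frame: the origin (TCP) lies at the very end of the fingers, on their centre line; the grasp point (between the pads) lies 19 mm behind it (arm.pinch_z is the z of the grasp point in the tool frame, in mm); z points along the fingers, y is the direction in which the jaws open and shut (so a half turn about z gives the same grasp; the last joint's range is limited). The gripper opens to 85 mm and grips with 20 to 120 N. Pads are 22 mm wide; open, the fingers measure 114 mm over their backs; the gripper's body (76 mm by 85 mm) begins 54 mm behind the grasp point. The pads swing forward as they close: fully open they stand 13 mm farther back than shut.
Start: joints at [-1.376, 0.434, 0.025, 1.573, -0.012, 1.134, -0.075], TCP at [183.413, 597.495, 231.323] pointing down, gripper open.
Joint ranges: [-2.62, 2.62], [-0.44, 2.09], [-1.27, 1.32], [0.08, 2.57], [-1.32, 4.46], [0.12, 2], [-2.74, 2.74]. Speed limits (rad/s): [2.22, 2.22, 3.01, 3.01, 3.14, 3.14, 3.14].

### API

Orientations are given as [roll, pitch, yaw] about the fixed x, y, z axes, in that order (R = Rz(yaw) Ry(pitch) Rx(roll)).
In Python, from rig import arm gives the robot as it stands.
- The arm moves only by the tool play_rows, never from a script. Its argument "steps" is a list of rows, each an object of numbers: "wx", "wy", "wz": the turn, a rotation vector about the world's x, y, z in degrees; "dx", "dy", "dz": the shift along the world's x, y, z in mm; "gripper": the opening, from -1 (shut) to 1 (fully open). A call has 1 to 12 rows; each row is the pose to reach, as a shift and turn from the pose commanded when the call began; what a row does not reach only later rows make up. A row lasts 1/10 s, in which the tool goes at most 50 mm and 8.59 degrees, less where a joint would pass 70% of its speed; a pose out of reach is approached as far as the arm can. A call with a gripper value outside its range is refused whole. The fingers move at their own pace and stop on an object; "force" is the grip in N (left out, the last holds). Time passes only in rows, so rows that repeat a pose let the fingers close. It gives the time, the measured TCP pose, the force and the opening at its end, in the units of the state.
- arm.observe(): the state, without advancing time (a new reading comes with each control period).
- arm.capture(name): name is "side" or "top"; returns the picture (480x640x3 uint8, red, green, blue); there is no depth.
- arm.camera_info(name): a dict with "K" (3x3 intrinsics, pixels), "T" (4x4, takes a point from camera to world coordinates). Camera axes: x right, y down, z forward; pixel columns grow to the right and rows downward; lengths in mm; the calibration is good to about 2 mm. A picture is of the moment at which its call begins. camera_info takes no time and is no camera call.
- arm.finish_job(): hands the job in, once; it reports no verdict.
The state is a dict: "time": time; "qpos": joint angles; "qvel": joint speeds; "joint_torque": joint torques, N m; "tcp_pos": TCP position; "tcp_rot": TCP orientation; "ft_force": force on the tool from outside, world axes, zero at the start; "moment": the same for the moment, N m; "opening": opening from 0.0 (shut) to 1.0 (fully open).
Only numpy, scipy, OpenCV 4.12 (cv2) and the standard library are available. Lean on these libraries where they do the work, as an engineer would, in place of code of your own. Each camera call takes 0.05 s, during which the arm holds its last target. There are 200 camera calls.

## Working session

There is one attempt and no reset: what is moved stays moved. The work goes in short steps, Python scripts to look and compute and a tool call to move; the robot and the scene stay as the last step left them, time stands still between calls to the robot, and variables do not carry over. Pictures are saved under pics/ and viewed, about 8 in all and at most 12, crops included, and the job is handed in when it is done.

Besides the shell and the picture viewer there is one more tool, called after ">>>" in YAML: its name, and indented under it one key for each argument. play_rows: Moves the arm, as the interface text tells. Its arguments: {"type":"object","properties":{"steps":{"type":"array","items":{"type":"object","properties":{"wx":{"type":"number"},"wy":{"type":"number"},"wz":{"type":"number"},"dx":{"type":"number"},"dy":{"type":"number"},"dz":{"type":"number"},"gripper":{"type":"number"}}}},"force":{"type":"number"}},"required":["steps"]}

```bash
mkdir -p pics
python3 - <<'E'
from rig import arm
import cv2,numpy as np
for n in("side","top"):
    cv2.imwrite(f"pics/{n}0.png",arm.capture(n)[:,:,::-1]); c=arm.camera_info(n); print(n,np.round(c["K"],1).tolist(),np.round(c["T"],4).tolist())
o=arm.observe();print(o["tcp_pos"],o["tcp_rot"],o["ft_force"],o["opening"],o["time"],arm.pinch_z)
E
```

```text
side [[611.7, 0.0, 312.3], [0.0, 611.7, 235.5], [0.0, 0.0, 1.0]] [[0.7413, -0.327, 0.5862, -410.1805], [-0.6711, -0.3769, 0.6384, -1085.767], [0.0121, -0.8666, -0.4988, 886.958], [0.0, 0.0, 0.0, 1.0]]
top [[574.3, 0.0, 304.0], [0.0, 574.3, 240.5], [0.0, 0.0, 1.0]] [[0.0021, -0.9973, 0.0732, 398.2324], [-0.9998, -0.0006, 0.02, -109.0738], [-0.0199, -0.0732, -0.9971, 1706.8703], [0.0, 0.0, 0.0, 1.0]]
[183.32871955 597.0467455  230.6026156 ] [-3.14020564e+00  1.26641239e-04  2.84368487e+00] [ 0.06662895 -1.0502539  -0.64564185] 0.9982152351525126 0.1 -18.700000000000003
```

View pics/side0.png

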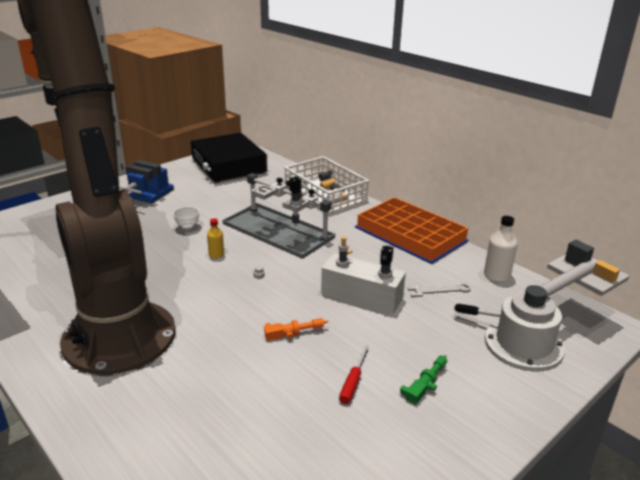

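View pics/top0.png

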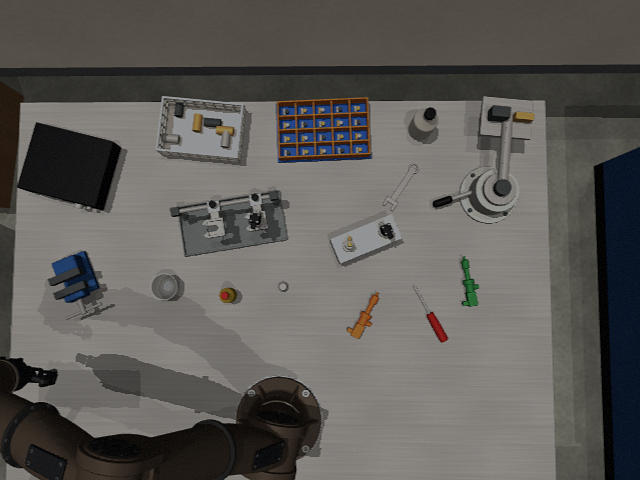

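The black square-headed candidates in the top view are at (387,231) in the block and (255,220) already hanging. The brass-topped slim one is at (349,243), and the green and orange lookalikes lie on the bench. I'm after the one in the block, so I'll enlarge the block and the stand to confirm.

```bash
cat > h.py <<'E'
from rig import arm
import numpy as np, cv2
def ray(n,u,v,z):
    c=arm.camera_info(n);T=np.array(c["T"]);d=T[:3,:3]@np.linalg.inv(c["K"])@[u,v,1];o=T[:3,3]
    return o+d*(z-o[2])/d[2]
def proj(n,p):
    c=arm.camera_info(n);T=np.array(c["T"]);q=np.array(c["K"])@(T[:3,:3].T@(np.array(p)-T[:3,3]));return q[:2]/q[2]
def tri(us,ut):
    A=[];b=[]
    for n,(u,v) in(("side",us),("top",ut)):
        c=arm.camera_info(n);T=np.array(c["T"]);d=T[:3,:3]@np.linalg.inv(c["K"])@[u,v,1];d/=np.linalg.norm(d)
        P=np.eye(3)-np.outer(d,d);A.append(P);b.append(P@T[:3,3])
    return np.linalg.lstsq(np.vstack(A),np.hstack(b),rcond=None)[0]
E
python3 - <<'E'
import cv2,numpy as np
s=cv2.imread("pics/side0.png");t=cv2.imread("pics/top0.png")
R=lambda im,x,y,w,h,f:cv2.resize(im[y:y+h,x:x+w],None,fx=f,fy=f,interpolation=cv2.INTER_CUBIC)
cv2.imwrite("pics/c1.png",np.vstack([R(t,160,180,130,85,6)[:300*2-0][:510]]))
cv2.imwrite("pics/c2.png",np.hstack([R(t,320,200,95,75,4),R(s,310,225,105,90,4)[:300]]))
E
```

```text
(no output)
```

View pics/c1.png

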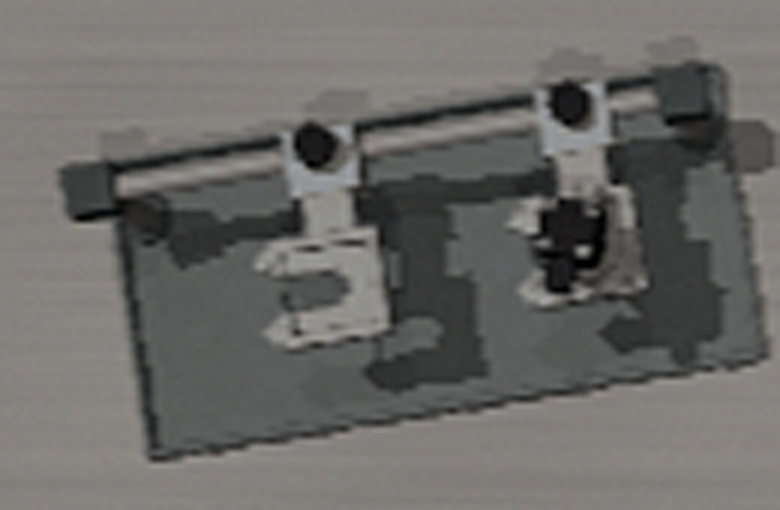

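View pics/c2.png

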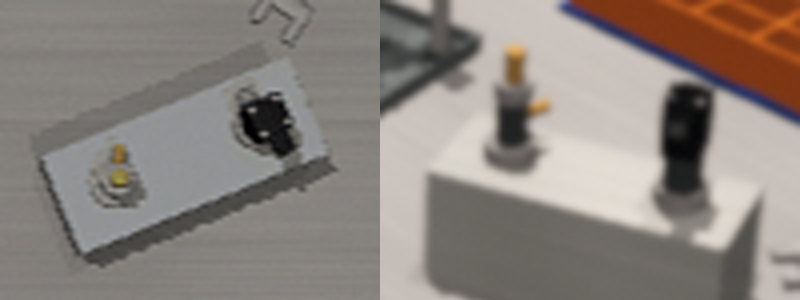

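c2 confirms the target: the injector with the black square head is at top pixel (386,230), and its plug points to the lower right. c1 shows the free hook opening to the left (world +y), with its slot back at about (218,228) in the full image. Next I'll fit the poses.

```bash
cat > fit.py <<'E'
from h import *
from scipy.optimize import differential_evolution as DE
s=cv2.imread("pics/side0.png",0);t=cv2.imread("pics/top0.png",0)
def box(x0,x1,y0,y1,z0,z1): return [(x,y,z) for x in(x0,x1) for y in(y0,y1) for z in(z0,z1)]
a=np.linspace(0,6.28,24)
body=[(12*np.cos(k),12*np.sin(k),z) for k in a for z in(12,36)]
parts=[box(-13,13,-13,13,36,76),body,box(-28,-13,-6,6,60,72)]
def rend(n,p,off,F=4,S=30):
    m=np.zeros((S*F,S*F),np.uint8);x,y,w=p;c,sn=np.cos(w),np.sin(w)
    for q in parts:
        uv=np.array([proj(n,(x+c*X-sn*Y,y+sn*X+c*Y,78+Z)) for X,Y,Z in q])
        h=cv2.convexHull(((uv-off+.5)*F-.5).astype(np.float32))
        cv2.fillConvexPoly(m,np.round(h).astype(int),1)
    return m
def tgt(im,off,F=4,S=30): 
    c=im[off[1]:off[1]+S,off[0]:off[0]+S];return (cv2.resize(c,None,fx=F,fy=F,interpolation=cv2.INTER_CUBIC)<75).astype(np.uint8)
offs={"side":np.array([372,242]),"top":np.array([372,215])}
T={"side":tgt(s,offs["side"]),"top":tgt(t,offs["top"])}
def cost(p,names=("side","top")):
    r=0
    for n in names:
        m=rend(n,p,offs[n]);r+=1-(m&T[n]).sum()/(m|T[n]).sum()
    return r
P=lambda u,v,x0,y0,f:((u+.5)/f-.5+x0,(v+.5)/f-.5+y0)
B=[ray("top",*P(u,v,320,200,4),78) for u,v in((42,158),(290,58),(328,155),(85,250))]
bc=np.mean(B,0);d=(B[0]+B[3]-B[1]-B[2])/2;print("block",bc,np.linalg.norm(d),np.linalg.norm(B[0]-B[3]),"yaw",np.degrees(np.arctan2(-d[0],d[1])))
u=d/np.linalg.norm(d);h0=bc-55*u;print("hole",h0)
for nm in(("side","top"),("top",),("side",)):
    r=DE(cost,[(h0[0]-15,h0[0]+15),(h0[1]-15,h0[1]+15),(-0.6,2.2)],args=(nm,),seed=1,maxiter=25,popsize=10);print(nm,r.x[:2],np.degrees(r.x[2]),r.fun)
K=[ray("top",*P(u,v,160,180,6),14) for u,v in((152,458),(768,358),(722,65))]
e=K[0]-K[1];print("tray y len",np.linalg.norm(e),"x len",np.linalg.norm(K[2]-K[1]),"yaw",np.degrees(np.arctan2(-e[0],e[1])))
w=np.arctan2(-e[0],e[1]);c,sn=np.cos(w),np.sin(w);R=np.array([[c,-sn],[sn,c]]);o=(K[0]+K[2])[:2]/2;print("stand",o,"freehook mid",o+R@[-20,50])
for nm,(u,v),z in(("slotback",(348,288),125),("lip1",(265,260),131),("lip2",(270,338),131),("cornerR1",(378,228),131),("cornerR2",(388,335),131),("rodL",(90,185),115),("rodR",(680,88),115)):
    p=ray("top",*P(u,v,160,180,6),z);print(nm,p,"in stand",R.T@(p[:2]-o))
E
python3 fit.py
```

```text
block [ 523.86449693 -252.88397893   78.        ] 187.6533731132225 72.03219993254245 yaw 21.738767490113357
hole [ 544.23514077 -303.97249887   78.        ]Traceback (most recent call last):
    calc_energies = list(
        self._mapwrapper(self.func, parameters_pop[0:S])
    )
    return self.f(x, *self.args)
           ~~~~~~^^^^^^^^^^^^^^^
  File "fit.py", line 22, in cost
    m=rend(n,p,offs[n]);r+=1-(m&T[n]).sum()/(m|T[n]).sum()
  File "fit.py", line 11, in rend
    uv=np.array([proj(n,(x+c*X-sn*Y,y+sn*X+c*Y,78+Z)) for X,Y,Z in q])
                 ~~~~^^^^^^^^^^^^^^^^^^^^^^^^^^^^^^^^
  File "h.py", line 7, in proj
    c=arm.camera_info(n);T=np.array(c["T"]);q=np.array(c["K"])@(T[:3,:3].T@(np.array(p)-T[:3,3]));return q[:2]/q[2]
ValueError: time passes only in moves, steps and waits

The above exception was the direct cause of the following exception:

Traceback (most recent call last):
  File "fit.py", line 29, in <module>
    r=DE(cost,[(h0[0]-15,h0[0]+15),(h0[1]-15,h0[1]+15),(-0.6,2.2)],args=(nm,),seed=1,maxiter=25,popsize=10);print(nm,r.x[:2],np.degrees(r.x[2]),r.fun)
RuntimeError: The map-like callable must be of the form f(func, iterable), returning a sequence of numbers the same length as 'iterable'
```

Too many calls to `camera_info`, so I'll cache it.

```bash
python3 - <<'E'
s=open("h.py").read()
s=s.replace("import numpy as np, cv2\n","import numpy as np, cv2\nCI={n:arm.camera_info(n) for n in('side','top')}\n",1)
h,b=s.split("def ray",1); b=b.replace("arm.camera_info(n)","CI[n]"); open("h.py","w").write(h+"def ray"+b)
E
python3 fit.py
```

```text
block [ 523.86449693 -252.88397893   78.        ] 187.6533731132225 72.03219993254245 yaw 21.738767490113357
hole [ 544.23514077 -303.97249887   78.        ]
('side', 'top') [ 544.81741813 -302.25852402] 30.30856572978818 0.5827301026275921
('top',) [ 544.98718574 -302.52524714] 27.52799201223304 0.22117133503092035
('side',) [ 540.54651378 -306.8289223 ] 39.15013675923915 0.2791987122160615
tray y len 308.2114223568103 x len 147.68414043948226 yaw 9.277123268277705
stand [574.25152448 137.39252343] freehook mid [546.45263213 183.51433588]
slotback [550.16019421 162.70416125 125.        ] in stand [-19.69573595  28.86432381]
lip1 [562.54986939 200.25251718 131.        ] in stand [-1.41495344 63.92421649]
lip2 [526.45370706 197.40388931 131.        ] in stand [-37.49821049  66.93190267]
cornerR1 [577.38363002 148.15485151 131.        ] in stand [ 4.82613067 10.11663252]
cornerR2 [527.86307694 142.92083256 131.        ] in stand [-44.89047665  12.93427127]
rodL [599.4312549  285.97789426 115.        ] in stand [ 48.80379888 142.5826794 ]
rodR [644.8600527   10.25883278 115.        ] in stand [  49.18978554 -136.85358802]
```

Everything agrees with the given sizes. The injector is at about (545,-303) with a yaw of about 33°. The stand yaw is 9.3°, and the free seat is near stand y 35. I'll move above the injector.

>>> play_rows:
  steps:
    - {"dx": 361,"dy": -900,"dz": 0,"wz": -130,"gripper": 0.8}
    - {"dx": 361,"dy": -900,"dz": 0,"wz": -130,"gripper": 0.8}
    - {"dx": 361,"dy": -900,"dz": 0,"wz": -130,"gripper": 0.8}
    - {"dx": 361,"dy": -900,"dz": 0,"wz": -130,"gripper": 0.8}
    - {"dx": 361,"dy": -900,"dz": 0,"wz": -130,"gripper": 0.8}
    - {"dx": 361,"dy": -900,"dz": 0,"wz": -130,"gripper": 0.8}
    - {"dx": 361,"dy": -900,"dz": 0,"wz": -130,"gripper": 0.8}
    - {"dx": 361,"dy": -900,"dz": 0,"wz": -130,"gripper": 0.8}
    - {"dx": 361,"dy": -900,"dz": 0,"wz": -130,"gripper": 0.8}
    - {"dx": 361,"dy": -900,"dz": 0,"wz": -130,"gripper": 0.8}
    - {"dx": 361,"dy": -900,"dz": 0,"wz": -130,"gripper": 0.8}
    - {"dx": 361,"dy": -900,"dz": 0,"wz": -130,"gripper": 0.8}

```text
validation failed for argument at $.st...
```

>>> play_rows:
  steps:
    - {"dx": 18.0,"dy": -45.0,"dz": 0.0,"wx": 0.0,"wy": 0.0,"wz": -6.5,"gripper": 0.8}
    - {"dx": 36.0,"dy": -90.0,"dz": 0.0,"wx": 0.0,"wy": 0.0,"wz": -13.0,"gripper": 0.8}

```text
time: 0.3
tcp_pos: [219.0, 506.7, 230.3]
tcp_rot: [-3.14, 0.0, 2.615]
ft_force: [1.8, -0.4, 1.4]
opening: 0.897
```

>>> play_rows:
  steps:
    - {"dx": 18,"dy": -45,"dz": 0,"wx": 0,"wy": 0,"wz": -6.5,"gripper": 0.8}
    - {"dx": 36,"dy": -90,"dz": 0,"wx": 0,"wy": 0,"wz": -13,"gripper": 0.8}
    - {"dx": 54,"dy": -135,"dz": 0,"wx": 0,"wy": 0,"wz": -19.5,"gripper": 0.8}
    - {"dx": 72,"dy": -180,"dz": 0,"wx": 0,"wy": 0,"wz": -26,"gripper": 0.8}
    - {"dx": 90,"dy": -225,"dz": 0,"wx": 0,"wy": 0,"wz": -32.5,"gripper": 0.8}
    - {"dx": 108,"dy": -270,"dz": 0,"wx": 0,"wy": 0,"wz": -39,"gripper": 0.8}
    - {"dx": 126,"dy": -315,"dz": 0,"wx": 0,"wy": 0,"wz": -45.5,"gripper": 0.8}
    - {"dx": 144,"dy": -360,"dz": 0,"wx": 0,"wy": 0,"wz": -52,"gripper": 0.8}
    - {"dx": 162,"dy": -405,"dz": 0,"wx": 0,"wy": 0,"wz": -58.5,"gripper": 0.8}
    - {"dx": 180,"dy": -450,"dz": 0,"wx": 0,"wy": 0,"wz": -65,"gripper": 0.8}
    - {"dx": 198,"dy": -495,"dz": 0,"wx": 0,"wy": 0,"wz": -71.5,"gripper": 0.8}
    - {"dx": 216,"dy": -540,"dz": 0,"wx": 0,"wy": 0,"wz": -78,"gripper": 0.8}

```text
time: 1.5
tcp_pos: [435.6, -34.4, 231.5]
tcp_rot: [3.141, -0.001, 1.251]
ft_force: [0.5, 0.3, -0.4]
opening: 0.897
```

>>> play_rows:
  steps:
    - {"dx": 18,"dy": -45,"dz": 0,"wx": 0,"wy": 0,"wz": -6.5,"gripper": 0.6}
    - {"dx": 36,"dy": -90,"dz": 0,"wx": 0,"wy": 0,"wz": -13,"gripper": 0.6}
    - {"dx": 54,"dy": -135,"dz": 0,"wx": 0,"wy": 0,"wz": -19.5,"gripper": 0.6}
    - {"dx": 72,"dy": -180,"dz": 0,"wx": 0,"wy": 0,"wz": -26,"gripper": 0.6}
    - {"dx": 90,"dy": -225,"dz": 0,"wx": 0,"wy": 0,"wz": -32.5,"gripper": 0.6}
    - {"dx": 109,"dy": -268.5,"dz": 0,"wx": 0,"wy": 0,"wz": -38.7,"gripper": 0.6}
    - {"dx": 109,"dy": -268.5,"dz": 0,"wx": 0,"wy": 0,"wz": -38.7,"gripper": 0.6}

```text
time: 2.2
tcp_pos: [544.2, -307.4, 230.4]
tcp_rot: [3.138, 0.004, 0.571]
ft_force: [0.2, -0.4, -0.1]
opening: 0.797
```

Run:
```python
from h import *
o=arm.observe();print(o["tcp_pos"],np.degrees(o["tcp_rot"]),o["opening"],o["qpos"])
s=arm.capture("side")[:,:,::-1];t=arm.capture("top")[:,:,::-1]
R=lambda im,x,y,w,h,f:cv2.resize(im[y:y+h,x:x+w],None,fx=f,fy=f,interpolation=cv2.INTER_CUBIC)
cv2.imwrite("pics/a1.png",R(s,335,185,100,100,6));print(proj("side",o["tcp_pos"]))
```

```text
[ 544.20793598 -307.42324398  230.42171426] [179.82071947   0.23385786  32.68997269] 0.7973755853811426 [-0.12654663  0.53829057  0.86319416  1.62184554 -0.42914681  1.18224843
 -0.16853149]
[390.58425152 219.37077582]
```

View pics/a1.png

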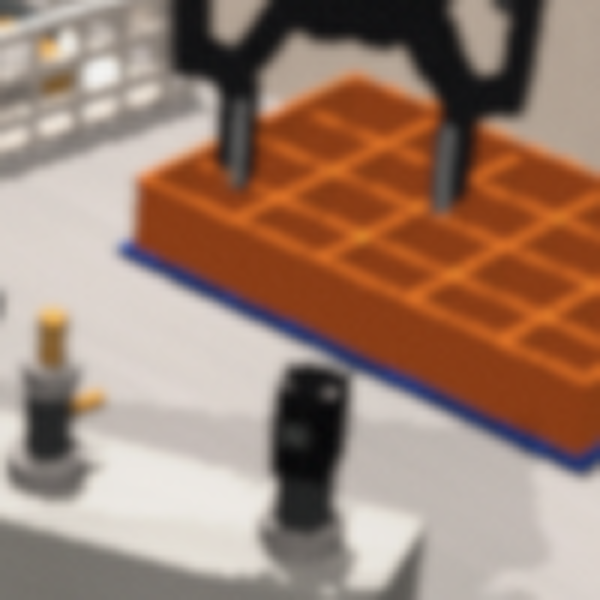

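The side crop shows the open jaws at crop x 235 and 445, straddling the head at x 312. The plug faces the camera, which fits a yaw of about 33°. I'll descend with a small y correction.

>>> play_rows:
  steps:
    - {"dx": 0,"dy": 4,"dz": -20,"gripper": 0.6}
    - {"dx": 0,"dy": 4,"dz": -45,"gripper": 0.6}
    - {"dx": 0,"dy": 4,"dz": -70,"gripper": 0.6}
    - {"dx": 0,"dy": 4,"dz": -90,"gripper": 0.6}
    - {"dx": 0,"dy": 4,"dz": -105,"gripper": 0.6}
    - {"dx": 0,"dy": 4,"dz": -112,"gripper": 0.6}
    - {"dx": 0,"dy": 4,"dz": -112,"gripper": 0.6}
    - {"dx": 0,"dy": 4,"dz": -112,"gripper": 0.6}

```text
validation failed for argument at $.st...
```

Run:
```python
from h import *
o=arm.observe();print(o["tcp_pos"],np.degrees(o["tcp_rot"]),o["opening"])
s=arm.capture("side")[:,:,::-1]
R=lambda im,x,y,w,h,f:cv2.resize(im[y:y+h,x:x+w],None,fx=f,fy=f,interpolation=cv2.INTER_CUBIC)
cv2.imwrite("pics/a2.png",R(s,345,205,80,90,6))
```

```text
[ 543.80824409 -302.09633425  230.37184211] [-1.79958098e+02  1.10787329e-01  3.31402489e+01] 0.8065402535493447
```

View pics/a2.png

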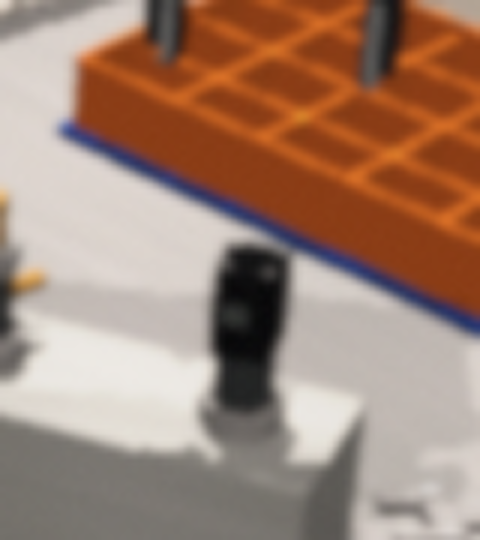

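That call was refused because a row needs every field. The arm has settled at y -302, so no y shift is needed.

>>> play_rows:
  steps:
    - {"dx": 1,"dy": -1,"dz": -20,"wx": 0,"wy": 0,"wz": 0,"gripper": 0.6}
    - {"dx": 1,"dy": -1,"dz": -45,"wx": 0,"wy": 0,"wz": 0,"gripper": 0.6}
    - {"dx": 1,"dy": -1,"dz": -70,"wx": 0,"wy": 0,"wz": 0,"gripper": 0.6}
    - {"dx": 1,"dy": -1,"dz": -90,"wx": 0,"wy": 0,"wz": 0,"gripper": 0.6}
    - {"dx": 1,"dy": -1,"dz": -105,"wx": 0,"wy": 0,"wz": 0,"gripper": 0.6}
    - {"dx": 1,"dy": -1,"dz": -112,"wx": 0,"wy": 0,"wz": 0,"gripper": 0.6}
    - {"dx": 1,"dy": -1,"dz": -112,"wx": 0,"wy": 0,"wz": 0,"gripper": 0.6}
    - {"dx": 1,"dy": -1,"dz": -112,"wx": 0,"wy": 0,"wz": 0,"gripper": 0.6}

```text
time: 3.15
tcp_pos: [545.8, -302.0, 120.2]
tcp_rot: [3.141, -0.001, 0.58]
ft_force: [0.2, -0.7, 1.0]
opening: 0.798
```

Run:
```python
from h import *
o=arm.observe();print(o["tcp_pos"],np.degrees(o["tcp_rot"]),o["opening"],o["ft_force"])
s=arm.capture("side")[:,:,::-1]
R=lambda im,x,y,w,h,f:cv2.resize(im[y:y+h,x:x+w],None,fx=f,fy=f,interpolation=cv2.INTER_CUBIC)
cv2.imwrite("pics/a3.png",R(s,345,205,80,90,6))
```

```text
[ 545.84439043 -302.022252    120.19254647] [ 1.79947946e+02 -3.80268634e-02  3.32582152e+01] 0.79831751120161 [ 0.21398793 -0.71927499  0.95531555]
```

View pics/a3.png

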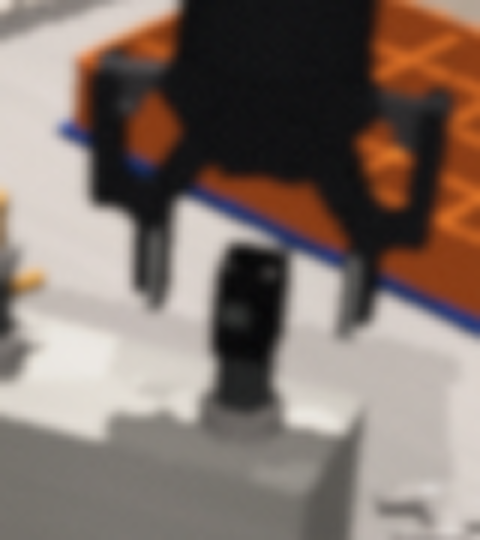

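The jaws straddle the head (crop x 152 and 355, head at 250). Closing.

>>> play_rows:
  force: 70
  steps:
    - {"dx": 0,"dy": 0,"dz": -2,"wx": 0,"wy": 0,"wz": 0,"gripper": 0.0}
    - {"dx": 0,"dy": 0,"dz": -2,"wx": 0,"wy": 0,"wz": 0,"gripper": -0.1}
    - {"dx": 0,"dy": 0,"dz": -2,"wx": 0,"wy": 0,"wz": 0,"gripper": -0.3}
    - {"dx": 0,"dy": 0,"dz": -2,"wx": 0,"wy": 0,"wz": 0,"gripper": -0.5}
    - {"dx": 0,"dy": 0,"dz": -2,"wx": 0,"wy": 0,"wz": 0,"gripper": -1}
    - {"dx": 0,"dy": 0,"dz": -2,"wx": 0,"wy": 0,"wz": 0,"gripper": -1}
    - {"dx": 0,"dy": 0,"dz": -2,"wx": 0,"wy": 0,"wz": 0,"gripper": -1}
    - {"dx": 0,"dy": 0,"dz": -2,"wx": 0,"wy": 0,"wz": 0,"gripper": -1}

```text
time: 4.0
tcp_pos: [545.3, -302.2, 117.7]
tcp_rot: [3.141, -0.0, 0.58]
ft_force: [-1.8, 1.8, 5.0]
opening: 0.297
```

The grip is on at 25 mm. I'll lift straight up.

>>> play_rows:
  steps:
    - {"dx": 0,"dy": 0,"dz": 5,"wx": 0,"wy": 0,"wz": 0,"gripper": -1}
    - {"dx": 0,"dy": 0,"dz": 15,"wx": 0,"wy": 0,"wz": 0,"gripper": -1}
    - {"dx": 0,"dy": 0,"dz": 27,"wx": 0,"wy": 0,"wz": 0,"gripper": -1}
    - {"dx": 0,"dy": 0,"dz": 40,"wx": 0,"wy": 0,"wz": 0,"gripper": -1}
    - {"dx": 0,"dy": 0,"dz": 55,"wx": 0,"wy": 0,"wz": 0,"gripper": -1}
    - {"dx": 0,"dy": 0,"dz": 70,"wx": 0,"wy": 0,"wz": 0,"gripper": -1}
    - {"dx": 0,"dy": 0,"dz": 85,"wx": 0,"wy": 0,"wz": 0,"gripper": -1}
    - {"dx": 0,"dy": 0,"dz": 105,"wx": 0,"wy": 0,"wz": 0,"gripper": -1}
    - {"dx": 0,"dy": 0,"dz": 125,"wx": 0,"wy": 0,"wz": 0,"gripper": -1}
    - {"dx": 0,"dy": 0,"dz": 140,"wx": 0,"wy": 0,"wz": 0,"gripper": -1}
    - {"dx": 0,"dy": 0,"dz": 148,"wx": 0,"wy": 0,"wz": 0,"gripper": -1}
    - {"dx": 0,"dy": 0,"dz": 148,"wx": 0,"wy": 0,"wz": 0,"gripper": -1}

```text
time: 5.2
tcp_pos: [545.8, -302.3, 266.5]
tcp_rot: [3.14, -0.001, 0.58]
ft_force: [0.1, 0.4, -4.4]
opening: 0.301
```

>>> play_rows:
  steps:
    - {"dx": -8,"dy": 20,"dz": 0,"wx": 0,"wy": 0,"wz": 0,"gripper": -1}
    - {"dx": -20,"dy": 55,"dz": 0,"wx": 0,"wy": 0,"wz": 0,"gripper": -1}
    - {"dx": -34,"dy": 95,"dz": 0,"wx": 0,"wy": 0,"wz": 0,"gripper": -1}
    - {"dx": -48,"dy": 135,"dz": 0,"wx": 0,"wy": 0,"wz": 0,"gripper": -1}
    - {"dx": -62,"dy": 175,"dz": 0,"wx": 0,"wy": 0,"wz": 0,"gripper": -1}
    - {"dx": -75,"dy": 215,"dz": 0,"wx": 0,"wy": 0,"wz": 0,"gripper": -1}
    - {"dx": -84,"dy": 255,"dz": 0,"wx": 0,"wy": 0,"wz": 0,"gripper": -1}
    - {"dx": -86,"dy": 295,"dz": 0,"wx": 0,"wy": 0,"wz": 0,"gripper": -1}
    - {"dx": -86,"dy": 335,"dz": 0,"wx": 0,"wy": 0,"wz": 0,"gripper": -1}
    - {"dx": -80,"dy": 375,"dz": 0,"wx": 0,"wy": 0,"wz": 0,"gripper": -1}
    - {"dx": -68,"dy": 412,"dz": 0,"wx": 0,"wy": 0,"wz": 0,"gripper": -1}
    - {"dx": -50,"dy": 445,"dz": 0,"wx": 0,"wy": 0,"wz": 0,"gripper": -1}

```text
time: 6.4
tcp_pos: [494.3, 145.4, 264.6]
tcp_rot: [-3.14, 0.001, 0.582]
ft_force: [0.5, 0.1, -2.7]
opening: 0.298
```

>>> play_rows:
  steps:
    - {"dx": 16,"dy": 30,"dz": 0,"wx": 0,"wy": 0,"wz": 0,"gripper": -1}
    - {"dx": 32,"dy": 58,"dz": 0,"wx": 0,"wy": 0,"wz": 0,"gripper": -1}
    - {"dx": 41,"dy": 77,"dz": 0,"wx": 0,"wy": 0,"wz": 0,"gripper": -1}
    - {"dx": 43.5,"dy": 85,"dz": 0,"wx": 0,"wy": 0,"wz": 0,"gripper": -1}
    - {"dx": 43.5,"dy": 85,"dz": 0,"wx": 0,"wy": 0,"wz": 0,"gripper": -1}
    - {"dx": 43.5,"dy": 85,"dz": 0,"wx": 0,"wy": 0,"wz": 0,"gripper": -1}
    - {"dx": 43.5,"dy": 85,"dz": 0,"wx": 0,"wy": 0,"wz": 0,"gripper": -1}

```text
time: 7.1
tcp_pos: [538.6, 226.4, 265.4]
tcp_rot: [-3.141, 0.0, 0.578]
ft_force: [0.3, -0.3, -3.6]
opening: 0.302
```

>>> play_rows:
  steps:
    - {"dx": 0.5,"dy": 1.5,"dz": -15,"wx": 0,"wy": 0,"wz": 0,"gripper": -1}
    - {"dx": 0.5,"dy": 1.5,"dz": -35,"wx": 0,"wy": 0,"wz": 0,"gripper": -1}
    - {"dx": 0.5,"dy": 1.5,"dz": -55,"wx": 0,"wy": 0,"wz": 0,"gripper": -1}
    - {"dx": 0.5,"dy": 1.5,"dz": -75,"wx": 0,"wy": 0,"wz": 0,"gripper": -1}
    - {"dx": 0.5,"dy": 1.5,"dz": -85,"wx": 0,"wy": 0,"wz": 0,"gripper": -1}
    - {"dx": 0.5,"dy": 1.5,"dz": -88.5,"wx": 0,"wy": 0,"wz": 0,"gripper": -1}
    - {"dx": 0.5,"dy": 1.5,"dz": -88.5,"wx": 0,"wy": 0,"wz": 0,"gripper": -1}
    - {"dx": 0.5,"dy": 1.5,"dz": -88.5,"wx": 0,"wy": 0,"wz": 0,"gripper": -1}

```text
time: 7.9
tcp_pos: [540.0, 229.5, 177.6]
tcp_rot: [3.141, -0.001, 0.58]
ft_force: [0.1, 0.6, -3.2]
opening: 0.299
```

Run:
```python
from h import *
o=arm.observe();print(o["tcp_pos"],np.degrees(o["tcp_rot"]),o["opening"],o["ft_force"],o["moment"],o["time"])
s=arm.capture("side")[:,:,::-1].copy()
cv2.imwrite("pics/s4raw.png",s)
R=lambda im,x,y,w,h,f:cv2.resize(im[y:y+h,x:x+w],None,fx=f,fy=f,interpolation=cv2.INTER_CUBIC)
cv2.imwrite("pics/a4.png",R(s,210,130,120,100,6))
p=np.array(o["tcp_pos"])
for dz in(-39.7+76,-39.7,-39.7-34,-39.7-70): print(dz,(proj("side",p+[0,0,dz])-[210,130]+.5)*6-.5)
w=np.radians(9.28);c,sn=np.cos(w),np.sin(w);Rm=np.array([[c,-sn],[sn,c]])
print("stand frame",Rm.T@(p[:2]-[574.25,137.39]))
for y in(27,67):
  for x in(-20,): print(x,y,(proj("side",[*(Rm@[x,y]+[574.25,137.39]),125])-[210,130]+.5)*6-.5)
```

```text
[539.96080256 229.50055286 177.59130944] [ 1.79988742e+02 -7.40662476e-02  3.32217126e+01] 0.29859838720305726 [ 0.09719447  0.56852026 -3.22886044] [0.03924774 0.03342175 0.0417767 ] 7.9
36.3 [220.98895887 162.78927738]
-39.7 [227.542166   309.45969773]
-73.7 [230.38385979 373.0609872 ]
-109.7 [233.3345141  439.10097321]
stand frame [-18.98673634  96.43446922]
-20 27 [333.43706461 374.74507179]
-20 67 [271.67026602 351.29667989]
```

View pics/a4.png

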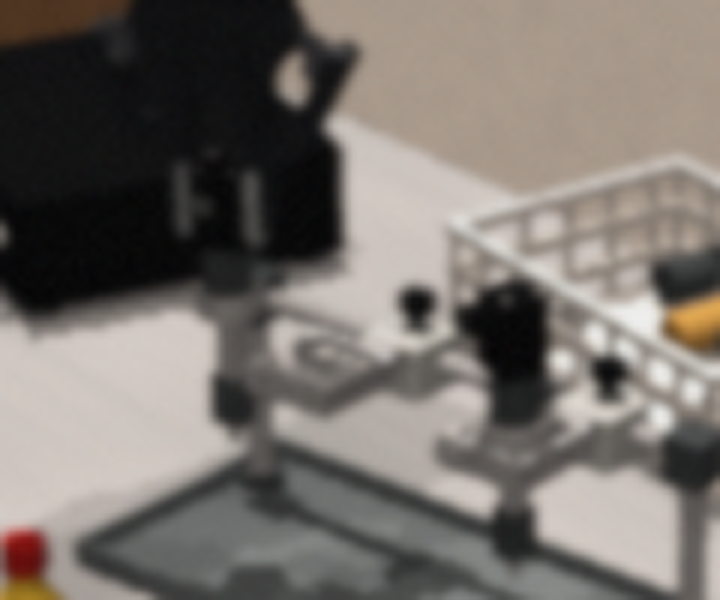

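The injector hangs upright in the grip, axis at crop x 233, beside the free hook's mouth at about (285,370). I estimate the neck at stand x about -20. I'll enter slowly along stand -y, world direction (0.161,-0.987).

>>> play_rows:
  steps:
    - {"dx": 0.8,"dy": -5,"dz": 0,"wx": 0,"wy": 0,"wz": 0,"gripper": -1}
    - {"dx": 1.6,"dy": -10,"dz": 0,"wx": 0,"wy": 0,"wz": 0,"gripper": -1}
    - {"dx": 2.4,"dy": -15,"dz": 0,"wx": 0,"wy": 0,"wz": 0,"gripper": -1}
    - {"dx": 3.2,"dy": -20,"dz": 0,"wx": 0,"wy": 0,"wz": 0,"gripper": -1}
    - {"dx": 3.7,"dy": -23,"dz": 0,"wx": 0,"wy": 0,"wz": 0,"gripper": -1}
    - {"dx": 4.1,"dy": -25,"dz": 0,"wx": 0,"wy": 0,"wz": 0,"gripper": -1}
    - {"dx": 4.1,"dy": -25,"dz": 0,"wx": 0,"wy": 0,"wz": 0,"gripper": -1}

```text
time: 8.65
tcp_pos: [543.6, 204.1, 176.8]
tcp_rot: [3.142, -0.0, 0.58]
ft_force: [-0.5, -0.2, -3.9]
opening: 0.299
```

>>> play_rows:
  steps:
    - {"dx": 0.3,"dy": -2,"dz": 0,"wx": 0,"wy": 0,"wz": 0,"gripper": -1}
    - {"dx": 0.6,"dy": -4,"dz": 0,"wx": 0,"wy": 0,"wz": 0,"gripper": -1}
    - {"dx": 0.6,"dy": -4,"dz": 0,"wx": 0,"wy": 0,"wz": 0,"gripper": -1}

```text
time: 8.95
tcp_pos: [544.1, 200.7, 176.8]
tcp_rot: [-3.141, -0.0, 0.58]
ft_force: [-0.5, 1.4, -3.5]
opening: 0.299
```

>>> play_rows:
  steps:
    - {"dx": 0.3,"dy": -2,"dz": 0,"wx": 0,"wy": 0,"wz": 0,"gripper": -1}
    - {"dx": 0.6,"dy": -4,"dz": 0,"wx": 0,"wy": 0,"wz": 0,"gripper": -1}
    - {"dx": 0.6,"dy": -4,"dz": 0,"wx": 0,"wy": 0,"wz": 0,"gripper": -1}

```text
time: 9.25
tcp_pos: [544.7, 196.7, 176.8]
tcp_rot: [-3.141, -0.0, 0.58]
ft_force: [-0.0, 2.7, -4.7]
opening: 0.301
```

>>> play_rows:
  steps:
    - {"dx": 0.3,"dy": -2,"dz": 0,"wx": 0,"wy": 0,"wz": 0,"gripper": -1}
    - {"dx": 0.6,"dy": -4,"dz": 0,"wx": 0,"wy": 0,"wz": 0,"gripper": -1}
    - {"dx": 0.6,"dy": -4,"dz": 0,"wx": 0,"wy": 0,"wz": 0,"gripper": -1}

```text
time: 9.55
tcp_pos: [545.7, 192.3, 177.0]
tcp_rot: [3.141, -0.001, 0.58]
ft_force: [1.2, 2.8, -4.7]
opening: 0.301
```

>>> play_rows:
  steps:
    - {"dx": 0.3,"dy": -2,"dz": 0,"wx": 0,"wy": 0,"wz": 0,"gripper": -1}
    - {"dx": 0.6,"dy": -4,"dz": 0,"wx": 0,"wy": 0,"wz": 0,"gripper": -1}
    - {"dx": 0.6,"dy": -4,"dz": 0,"wx": 0,"wy": 0,"wz": 0,"gripper": -1}

```text
time: 9.85
tcp_pos: [546.4, 187.9, 177.0]
tcp_rot: [3.141, -0.001, 0.579]
ft_force: [1.3, 3.4, -4.6]
opening: 0.299
```

>>> play_rows:
  steps:
    - {"dx": 0.3,"dy": -2,"dz": 0,"wx": 0,"wy": 0,"wz": 0,"gripper": -1}
    - {"dx": 0.6,"dy": -4,"dz": 0,"wx": 0,"wy": 0,"wz": 0,"gripper": -1}
    - {"dx": 0.6,"dy": -4,"dz": 0,"wx": 0,"wy": 0,"wz": 0,"gripper": -1}

```text
time: 10.15
tcp_pos: [546.8, 183.8, 176.9]
tcp_rot: [3.141, -0.0, 0.579]
ft_force: [2.9, 1.3, -3.3]
opening: 0.297
```

>>> play_rows:
  steps:
    - {"dx": 0.3,"dy": -2,"dz": 0,"wx": 0,"wy": 0,"wz": 0,"gripper": -1}
    - {"dx": 0.6,"dy": -4,"dz": 0,"wx": 0,"wy": 0,"wz": 0,"gripper": -1}
    - {"dx": 0.6,"dy": -4,"dz": 0,"wx": 0,"wy": 0,"wz": 0,"gripper": -1}

```text
time: 10.45
tcp_pos: [547.3, 179.8, 176.9]
tcp_rot: [3.141, 0.0, 0.579]
ft_force: [2.0, 1.4, -4.5]
opening: 0.296
```

>>> play_rows:
  steps:
    - {"dx": 1.2,"dy": -2,"dz": 0,"wx": 0,"wy": 0,"wz": 0,"gripper": -1}
    - {"dx": 1.6,"dy": -4,"dz": 0,"wx": 0,"wy": 0,"wz": 0,"gripper": -1}
    - {"dx": 1.6,"dy": -4,"dz": 0,"wx": 0,"wy": 0,"wz": 0,"gripper": -1}

```text
time: 10.75
tcp_pos: [549.0, 175.3, 176.8]
tcp_rot: [3.14, 0.0, 0.579]
ft_force: [2.1, -1.2, -3.3]
opening: 0.302
```

>>> play_rows:
  steps:
    - {"dx": 0.2,"dy": -1,"dz": 0,"wx": 0,"wy": 0,"wz": 0,"gripper": -1}
    - {"dx": 0.3,"dy": -2,"dz": 0,"wx": 0,"wy": 0,"wz": 0,"gripper": -1}
    - {"dx": 0.3,"dy": -2,"dz": 0,"wx": 0,"wy": 0,"wz": 0,"gripper": -1}

```text
time: 11.05
tcp_pos: [548.6, 174.2, 176.7]
tcp_rot: [-3.141, 0.001, 0.58]
ft_force: [0.2, -0.4, -4.3]
opening: 0.301
```

>>> play_rows:
  steps:
    - {"dx": 0.2,"dy": -1,"dz": 0,"wx": 0,"wy": 0,"wz": 0,"gripper": -1}
    - {"dx": 0.3,"dy": -2,"dz": 0,"wx": 0,"wy": 0,"wz": 0,"gripper": -1}
    - {"dx": 0.3,"dy": -2,"dz": 0,"wx": 0,"wy": 0,"wz": 0,"gripper": -1}

```text
time: 11.35
tcp_pos: [549.0, 172.3, 176.7]
tcp_rot: [-3.141, 0.001, 0.58]
ft_force: [0.5, -0.3, -3.6]
opening: 0.299
```

It's past the latch with forces near zero. I'll feel for the back.

>>> play_rows:
  steps:
    - {"dx": 0.2,"dy": -1,"dz": 0,"wx": 0,"wy": 0,"wz": 0,"gripper": -1}
    - {"dx": 0.3,"dy": -2,"dz": 0,"wx": 0,"wy": 0,"wz": 0,"gripper": -1}
    - {"dx": 0.3,"dy": -2,"dz": 0,"wx": 0,"wy": 0,"wz": 0,"gripper": -1}

```text
time: 11.65
tcp_pos: [549.6, 171.1, 176.8]
tcp_rot: [-3.141, -0.001, 0.58]
ft_force: [0.4, 2.7, -4.6]
opening: 0.298
```

>>> play_rows:
  steps:
    - {"dx": 0.2,"dy": -1,"dz": 0,"wx": 0,"wy": 0,"wz": 0,"gripper": -1}
    - {"dx": 0.3,"dy": -2,"dz": 0,"wx": 0,"wy": 0,"wz": 0,"gripper": -1}
    - {"dx": 0.3,"dy": -2,"dz": 0,"wx": 0,"wy": 0,"wz": 0,"gripper": -1}

```text
time: 11.95
tcp_pos: [550.1, 169.8, 176.9]
tcp_rot: [-3.141, -0.001, 0.581]
ft_force: [1.9, 5.3, -4.1]
opening: 0.298
```

>>> play_rows:
  steps:
    - {"dx": 0.2,"dy": -1,"dz": 0,"wx": 0,"wy": 0,"wz": 0,"gripper": -1}
    - {"dx": 0.2,"dy": -1,"dz": 0,"wx": 0,"wy": 0,"wz": 0,"gripper": -1}
    - {"dx": 0.2,"dy": -1,"dz": 0,"wx": 0,"wy": 0,"wz": 0,"gripper": -1}

```text
time: 12.25
tcp_pos: [550.1, 169.5, 176.9]
tcp_rot: [-3.14, -0.001, 0.582]
ft_force: [-0.0, 8.3, -4.0]
opening: 0.297
```

The back is rigid: 0.3 mm of travel for 3 N more. I'll relieve the force by 2.5 mm, then lower in small steps.

>>> play_rows:
  steps:
    - {"dx": -0.3,"dy": 1.5,"dz": 0,"wx": 0,"wy": 0,"wz": 0,"gripper": -1}
    - {"dx": -0.5,"dy": 2.8,"dz": 0,"wx": 0,"wy": 0,"wz": 0,"gripper": -1}
    - {"dx": -0.5,"dy": 2.8,"dz": 0,"wx": 0,"wy": 0,"wz": 0,"gripper": -1}

```text
time: 12.55
tcp_pos: [550.1, 170.2, 177.0]
tcp_rot: [3.141, -0.001, 0.58]
ft_force: [3.3, 3.0, -5.0]
opening: 0.299
```

>>> play_rows:
  steps:
    - {"dx": 0,"dy": 0,"dz": -1,"wx": 0,"wy": 0,"wz": 0,"gripper": -1}
    - {"dx": 0,"dy": 0,"dz": -2,"wx": 0,"wy": 0,"wz": 0,"gripper": -1}
    - {"dx": 0,"dy": 0,"dz": -3,"wx": 0,"wy": 0,"wz": 0,"gripper": -1}
    - {"dx": 0,"dy": 0,"dz": -4,"wx": 0,"wy": 0,"wz": 0,"gripper": -1}
    - {"dx": 0,"dy": 0,"dz": -4,"wx": 0,"wy": 0,"wz": 0,"gripper": -1}

```text
time: 13.05
tcp_pos: [549.9, 170.4, 172.8]
tcp_rot: [3.141, -0.001, 0.58]
ft_force: [3.1, 3.2, -2.9]
opening: 0.301
```

>>> play_rows:
  steps:
    - {"dx": 0,"dy": 0,"dz": -0.7,"wx": 0,"wy": 0,"wz": 0,"gripper": -1}
    - {"dx": 0,"dy": 0,"dz": -1.4,"wx": 0,"wy": 0,"wz": 0,"gripper": -1}
    - {"dx": 0,"dy": 0,"dz": -2,"wx": 0,"wy": 0,"wz": 0,"gripper": -1}
    - {"dx": 0,"dy": 0,"dz": -2,"wx": 0,"wy": 0,"wz": 0,"gripper": -1}

```text
time: 13.45
tcp_pos: [549.7, 170.5, 170.8]
tcp_rot: [3.142, -0.0, 0.58]
ft_force: [3.6, 4.5, -2.9]
opening: 0.294
```

I'll relieve the side load before going below the rim.

>>> play_rows:
  steps:
    - {"dx": 0.5,"dy": 0.7,"dz": 0,"wx": 0,"wy": 0,"wz": 0,"gripper": -1}
    - {"dx": 1,"dy": 1.3,"dz": 0,"wx": 0,"wy": 0,"wz": 0,"gripper": -1}
    - {"dx": 1,"dy": 1.3,"dz": 0,"wx": 0,"wy": 0,"wz": 0,"gripper": -1}

```text
time: 13.75
tcp_pos: [549.9, 171.0, 170.3]
tcp_rot: [3.142, 0.002, 0.58]
ft_force: [1.4, 1.2, -3.2]
opening: 0.296
```

>>> play_rows:
  steps:
    - {"dx": 0,"dy": 0,"dz": -0.5,"wx": 0,"wy": 0,"wz": 0,"gripper": -1}
    - {"dx": 0,"dy": 0,"dz": -1,"wx": 0,"wy": 0,"wz": 0,"gripper": -1}
    - {"dx": 0,"dy": 0,"dz": -1,"wx": 0,"wy": 0,"wz": 0,"gripper": -1}

```text
time: 14.05
tcp_pos: [550.0, 171.2, 169.4]
tcp_rot: [-3.141, 0.001, 0.58]
ft_force: [-0.8, -0.2, -4.0]
opening: 0.298
```

>>> play_rows:
  steps:
    - {"dx": 0,"dy": 0,"dz": -0.5,"wx": 0,"wy": 0,"wz": 0,"gripper": -1}
    - {"dx": 0,"dy": 0,"dz": -1,"wx": 0,"wy": 0,"wz": 0,"gripper": -1}
    - {"dx": 0,"dy": 0,"dz": -1,"wx": 0,"wy": 0,"wz": 0,"gripper": -1}

```text
time: 14.35
tcp_pos: [550.4, 171.5, 168.7]
tcp_rot: [-3.142, 0.0, 0.58]
ft_force: [0.7, -0.8, -4.2]
opening: 0.295
```

Side forces are near zero and the full weight is still on the wrist. I'll keep lowering.

>>> play_rows:
  steps:
    - {"dx": 0,"dy": 0,"dz": -0.5,"wx": 0,"wy": 0,"wz": 0,"gripper": -1}
    - {"dx": 0,"dy": 0,"dz": -1,"wx": 0,"wy": 0,"wz": 0,"gripper": -1}
    - {"dx": 0,"dy": 0,"dz": -1.5,"wx": 0,"wy": 0,"wz": 0,"gripper": -1}
    - {"dx": 0,"dy": 0,"dz": -1.5,"wx": 0,"wy": 0,"wz": 0,"gripper": -1}

```text
time: 14.75
tcp_pos: [550.6, 171.6, 167.2]
tcp_rot: [3.142, 0.0, 0.58]
ft_force: [-0.8, 0.4, -4.1]
opening: 0.296
```

>>> play_rows:
  steps:
    - {"dx": 0,"dy": 0,"dz": -0.5,"wx": 0,"wy": 0,"wz": 0,"gripper": -1}
    - {"dx": 0,"dy": 0,"dz": -1,"wx": 0,"wy": 0,"wz": 0,"gripper": -1}
    - {"dx": 0,"dy": 0,"dz": -1,"wx": 0,"wy": 0,"wz": 0,"gripper": -1}

```text
time: 15.05
tcp_pos: [550.6, 171.6, 166.2]
tcp_rot: [3.142, 0.0, 0.58]
ft_force: [-0.3, 0.5, -3.8]
opening: 0.299
```

Shoulder at about 126.5, below the 131 rim and inside the recess.

>>> play_rows:
  steps:
    - {"dx": 0,"dy": 0,"dz": -0.5,"wx": 0,"wy": 0,"wz": 0,"gripper": -1}
    - {"dx": 0,"dy": 0,"dz": -1,"wx": 0,"wy": 0,"wz": 0,"gripper": -1}
    - {"dx": 0,"dy": 0,"dz": -1,"wx": 0,"wy": 0,"wz": 0,"gripper": -1}

```text
time: 15.35
tcp_pos: [550.6, 171.6, 165.2]
tcp_rot: [3.142, 0.0, 0.58]
ft_force: [0.2, -0.1, -4.2]
opening: 0.29
```

>>> play_rows:
  steps:
    - {"dx": 0,"dy": 0,"dz": -0.3,"wx": 0,"wy": 0,"wz": 0,"gripper": -1}
    - {"dx": 0,"dy": 0,"dz": -0.7,"wx": 0,"wy": 0,"wz": 0,"gripper": -1}
    - {"dx": 0,"dy": 0,"dz": -0.7,"wx": 0,"wy": 0,"wz": 0,"gripper": -1}

```text
time: 15.65
tcp_pos: [550.7, 171.6, 164.7]
tcp_rot: [-3.142, -0.0, 0.58]
ft_force: [-0.4, 1.0, -1.7]
opening: 0.294
```

First contact at TCP z 164.7, i.e. shoulder at 125.0 as expected.

>>> play_rows:
  steps:
    - {"dx": 0,"dy": 0,"dz": -0.3,"wx": 0,"wy": 0,"wz": 0,"gripper": -1}
    - {"dx": 0,"dy": 0,"dz": -0.6,"wx": 0,"wy": 0,"wz": 0,"gripper": -1}
    - {"dx": 0,"dy": 0,"dz": -0.6,"wx": 0,"wy": 0,"wz": 0,"gripper": -1}

```text
time: 15.95
tcp_pos: [550.7, 171.7, 164.6]
tcp_rot: [-3.141, -0.001, 0.58]
ft_force: [-2.4, 0.6, 6.3]
opening: 0.294
```

It's home: the weight is off the wrist and the seat pushes up with about 10 N. Releasing.

>>> play_rows:
  force: 20
  steps:
    - {"dx": 0,"dy": 0,"dz": 0.3,"wx": 0,"wy": 0,"wz": 0,"gripper": -0.4}
    - {"dx": 0,"dy": 0,"dz": 0.3,"wx": 0,"wy": 0,"wz": 0,"gripper": -0.3}
    - {"dx": 0,"dy": 0,"dz": 0.3,"wx": 0,"wy": 0,"wz": 0,"gripper": -0.1}
    - {"dx": 0,"dy": 0,"dz": 0.3,"wx": 0,"wy": 0,"wz": 0,"gripper": 0.2}
    - {"dx": 0,"dy": 0,"dz": 0.3,"wx": 0,"wy": 0,"wz": 0,"gripper": 0.3}
    - {"dx": 0,"dy": 0,"dz": 0.3,"wx": 0,"wy": 0,"wz": 0,"gripper": 0.3}
    - {"dx": 0,"dy": 0,"dz": 0.3,"wx": 0,"wy": 0,"wz": 0,"gripper": 0.3}

```text
time: 16.65
tcp_pos: [550.6, 171.6, 164.3]
tcp_rot: [3.141, 0.0, 0.58]
ft_force: [0.5, 0.1, 0.8]
opening: 0.648
```

Run:
```python
from h import *
o=arm.observe();print(o["tcp_pos"],o["opening"],o["ft_force"],o["time"])
s=arm.capture("side")[:,:,::-1]
cv2.imwrite("pics/a5.png",cv2.resize(s[140:230,220:320],None,fx=6,fy=6,interpolation=cv2.INTER_CUBIC))
```

```text
[550.63104029 171.59436682 164.28973695] 0.6482048229150188 [0.5237049  0.10744488 0.81137668] 16.65
```

View pics/a5.png

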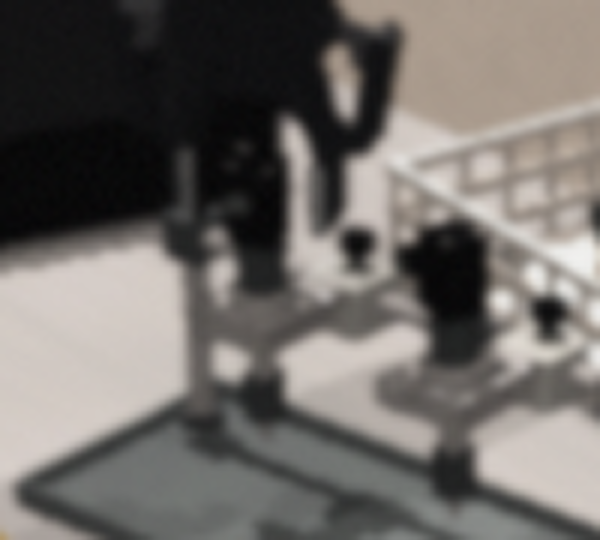

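The injector stands upright in the hook at crop x 262, level with the hung one, and both fingers are clear at x 187 and 325. I'll withdraw upward.

>>> play_rows:
  steps:
    - {"dx": 0,"dy": 0,"dz": 4,"wx": 0,"wy": 0,"wz": 0,"gripper": 0.3}
    - {"dx": 0,"dy": 0,"dz": 12,"wx": 0,"wy": 0,"wz": 0,"gripper": 0.3}
    - {"dx": 0,"dy": 0,"dz": 24,"wx": 0,"wy": 0,"wz": 0,"gripper": 0.3}
    - {"dx": 0,"dy": 0,"dz": 40,"wx": 0,"wy": 0,"wz": 0,"gripper": 0.3}
    - {"dx": 0,"dy": 0,"dz": 60,"wx": 0,"wy": 0,"wz": 0,"gripper": 0.3}
    - {"dx": 0,"dy": 0,"dz": 85,"wx": 0,"wy": 0,"wz": 0,"gripper": 0.3}
    - {"dx": -10,"dy": 15,"dz": 110,"wx": 0,"wy": 0,"wz": 0,"gripper": 0.3}
    - {"dx": -35,"dy": 40,"dz": 125,"wx": 0,"wy": 0,"wz": 0,"gripper": 0.3}
    - {"dx": -65,"dy": 65,"dz": 130,"wx": 0,"wy": 0,"wz": 0,"gripper": 0.3}
    - {"dx": -90,"dy": 85,"dz": 130,"wx": 0,"wy": 0,"wz": 0,"gripper": 0.3}
    - {"dx": -100,"dy": 95,"dz": 130,"wx": 0,"wy": 0,"wz": 0,"gripper": 0.3}
    - {"dx": -100,"dy": 95,"dz": 130,"wx": 0,"wy": 0,"wz": 0,"gripper": 0.3}

```text
time: 17.9
tcp_pos: [449.1, 268.6, 295.2]
tcp_rot: [-3.14, -0.001, 0.584]
ft_force: [0.6, -0.5, 0.2]
opening: 0.65
```

Run:
```python
from h import *
o=arm.observe();print(o["tcp_pos"],o["opening"],o["ft_force"],o["time"])
s=arm.capture("side")[:,:,::-1]
cv2.imwrite("pics/a6.png",cv2.resize(s[90:310,120:420],None,fx=2.6,fy=2.6,interpolation=cv2.INTER_CUBIC))
s0=cv2.imread("pics/side0.png");d=cv2.absdiff(s,s0).max(2)>60
n,_,st,_=cv2.connectedComponentsWithStats(d.astype(np.uint8));print(st[1:][st[1:,4]>12])
print(proj("side",[550.6-1,171.6-.6,125]))
```

```text
[449.1421276  268.64411912 295.2242657 ] 0.6499493578289793 [ 0.59392331 -0.48284938  0.23041675] 17.9
[[  17    0   48  120 2059]
 [  93    0   17   46  257]
 [ 167    0   59   52 1794]
 [ 102   47    6   15   30]
 [ 193   73    9   25   78]
 [ 209   73   10   22  105]
 [ 211   96    9   18   53]
 [ 219   96   14   26  176]
 [ 114  101    2   14   16]
 [ 186  102   16   15   93]
 [ 198  120    3    8   18]
 [ 117  127    3   12   22]
 [ 118  148    2   10   16]
 [ 257  168   12   27  170]
 [ 118  175    4   14   41]
 [  71  190    5   13   41]
 [ 260  200    8    7   46]
 [  55  205    9   43   84]
 [ 137  214   11   65  184]
 [ 202  238    5    6   21]
 [ 161  240   92   86 2641]
 [ 378  245   16   40  442]
 [  66  258    4    9   16]]
[262.78122583 190.91264639]
```

View pics/a6.png

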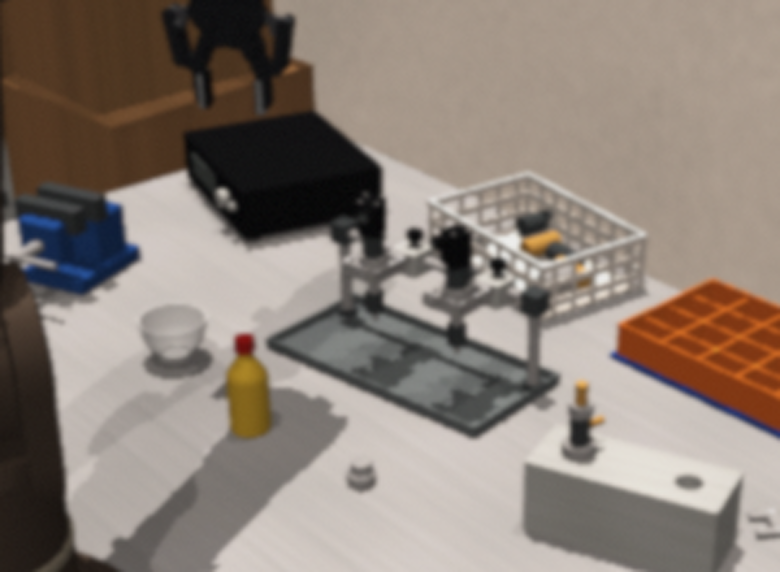

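The injector hangs upright on the free hook at crop (372,240), with the nozzle below the plate, at the same level as its neighbour at (455,270). The block's right hole is empty. Bottle, cap, bowl and slim injector haven't moved, and the gripper is clear. Handing in.

```bash
python3 -c "
from rig import arm
print(arm.finish_job())"
```

```text
the job is handed in; nothing more can be done
None
```

The square-headed injector now hangs nozzle down on the free hook, and I handed the job in at about 18 s of the 61 s allowed.

- **Entry:** I brought its neck in past the latch, which pushed back with at most about 3.5 N along the entry path. I felt the rigid back of the throat at up to 8 N, then eased off.
- **Seating:** I lowered it in small steps until it touched with the shoulder at z ≈ 125 mm, the given seat height. The gripper's last push on the seat was about 10 N, counting the injector's weight; then I let go.
- **Last checks:** The final side picture shows the injector upright and level with its neighbour. The other injectors, bottle, cap and bowl look unmoved, and the arm is clear with wrist force near zero. An image difference against the first picture showed changes mainly where the injector, the arm and its shadow had moved. I didn't look closely at the spanner or screwdriver.
- **What went wrong:**
    - Two move calls were refused because I left out fields in the rows.
    - The first injector position and angle fits from the two cameras differed by about 5 mm and 12°. I used a middle estimate, and the grip closed cleanly at 25 mm.
    - I saw up to 4 N of side force in the slot and at the seat's rim, and corrected it by about 1 mm each time.

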